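Roll the rolling pin into its rest

TASK

Without picking it up, push the wooden rolling pin with your fingers so that it rolls across the counter, up the low ramp of its wooden rest and settles in the V groove, with its barrel lying along the whole groove. Do not lift the pin off the counter or the rest, and leave the tumbler, jar and bowl where they are.

Things in the scene. Friction and masses are not known exactly. Their poses are not given: they have to be found in the camera images.
- pin: light-wood rolling pin, about 0.36 kg, loose. Barrel 48 mm across, 200 mm long; a 25 mm thick handle at each end (316 mm overall). Origin: on its axis, mid length (24 mm up at the start). Its y axis runs along the pin; x and z turn as it rolls. Waxed: friction about 0.45, rolls easily. Starts on the ramp side, 125 to 180 mm from the groove, within 12 degrees of parallel, up to 15 mm off-centre
- rest: fixed wooden rest, 130 mm long (y, along the groove), 135 mm across (x). Origin: on the counter under the groove's bottom, mid length. Ramp from x = -75 mm (height 0) up to a crest 12 mm high at x = -17 mm; then a V with flanks at 30 degrees, bottom 2 mm high at x = 0; far flank up to 30 mm high at x = 48 mm; back at x = 60 mm. The pin comes up the ramp, moving to the rest's +x
- groove (a point): where the middle of the pin's axis lies when the pin is seated centrally in the groove: 29.7 mm straight above the rest's origin; same axes as the rest
- tumbler: loose clear glass tumbler, 68 mm wide, 85 mm high, standing beside the pin's path, on one side or the other; origin under its centre
- jar: loose amber glass jar with a steel lid, 64 mm wide, 75 mm high, standing beside the pin's path, opposite the tumbler; origin under its centre
- bowl: loose small white bowl, 96 mm wide, 45 mm high, to the rest's left (its +y); origin under its centre
There are look-alikes about, which are no part of the job. Leave any purple or red look-alike of the rest alone.

How it is judged:
By the outcome, as a careful person would: the job done as asked, in the order asked, and still so for the second after the job is handed in, with the robot touching nothing.
It also fails if it takes over 38 s, if anything falls off the work surface, if the arm or the gripper's body presses on something with over 40 N, if the wrist force passes 120 N, or if a joint passes its speed limit or range.

ROBOT

A 6-joint arm with a two-finger parallel gripper is mounted at the origin on the work surface. World frame = base frame: x ahead of the robot, y to its left, z up, the work surface at z = 0. Lengths are in m, angles in rad, forces in N, time in s.
With the tool pointing down it reaches from about 0.35 to 0.775 m from the base axis. Payload 5.5 kg.
Tool frame: the origin (TCP) lies on the centre line of the jaws, within the pads' length; the fingertips stand 19 mm ahead of it and the grasp point (between the pads) is the TCP; y points along the fingers, x is the direction in which the jaws open and shut, and the axes are right-handed (so a half turn about y gives the same grasp; the last joint's range is limited). The gripper opens to 85 mm and grips with 20 to 120 N. Pads are 22 mm wide; open, the fingers measure 114 mm over their backs; the gripper's body (76 mm by 85 mm) begins 54 mm behind the grasp point. The pads swing forward as they close: fully open they stand 13 mm farther back than shut.
Start: joints at [1.132, 0.313, 0.046, 1.304, 0, 1.431], TCP at [0.169, 0.55, 0.25] pointing down, gripper open.
Joint ranges: [-2.76, 2.76], [-0.86, 1.69], [-1.03, 1.26], [-2.2, 2.34], [-1.47, 1.5], [-3.14, 3.14]. Speed limits (rad/s): [2.57, 2.57, 3.14, 3.14, 3.14, 3.14].

INTERFACE

Orientations are given as a rotation vector (axis times angle).
In Python, from rig import robot gives the robot as it stands. The module is installed in compiled form; this text tells all that it offers.
- The arm moves only by the shell command python3 -m inch 'ROWS' [OPENING] [FORCE]. ROWS is JSON, a list of rows, each a list of 4 numbers: the shift along the tool's x, y, z each as a share of 4 cm, from -1 to 1, then the turn about the tool's y as a share of 60 degrees, from -1 to 1. A call has 1 to 10 rows; each row shifts and turns the pose as measured when the row begins, along the tool's axes as they then stand; what a row does not reach is not made up. A row lasts 1/10 s, in which the tool goes at most 50 mm and 8.59 degrees, less where a joint would pass 70% of its speed; a pose out of reach is approached as far as the arm can. A call with a number of a shift or a turn outside -1 to 1 is refused whole. A call with a gripper value outside its range is refused whole. OPENING is the opening, from 0 (shut) to 1 (fully open), set as the call begins (- or left out, the last holds). The fingers move at their own pace and stop on an object; FORCE is the grip in N (left out, the last holds). Time passes only in rows, so rows that do not move let the fingers close. It gives the time, the measured TCP pose, the force and the opening at its end, in the units of the state.
- robot.get_obs(): the state, without advancing time (a new reading comes with each control period).
- robot.get_image(name): name is "side" or "top"; returns a dict with "image" (400x640x3 uint8, red, green, blue), "mtx" (3x3 intrinsics, pixels), "extrinsics" (4x4, takes a point from world to camera coordinates). Camera axes: x right, y up, looking along -z (the intrinsics and any distortion apply to the point x, -y, -z); pixel columns grow to the right and rows downward; lengths in m; the calibration is good to about 2 mm. A picture is of the moment at which its call begins. There is no depth.
- robot.sign_off(): hands the job in, once; it reports no verdict.
The state is a dict: "time": time; "qpos": joint angles; "joint_velocities": joint speeds; "joint_efforts": joint torques, N m; "position": TCP position; "tool_rot": TCP orientation; "contact_force": force on the tool from outside, world axes, zero at the start; "wrist_torque": the same for the moment, N m; "opening": finger opening in m.
Only numpy, scipy, OpenCV 4.12 (cv2) and the standard library are available. Lean on these libraries where they do the work, as an engineer would, in place of code of your own. Each camera call takes 0.05 s, during which the arm holds its last target. There are 200 camera calls.

## Working session

There is one attempt and no reset: what is moved stays moved. The work goes in short steps, Python scripts to look and compute and a shell command to move; the robot and the scene stay as the last step left them, time stands still between calls to the robot, and variables do not carry over. Pictures are saved under pics/ and viewed, about 8 in all and at most 12, crops included, and the job is handed in when it is done.

```bash
mkdir -p pics; cat > h.py <<'E'
import numpy as np, cv2
from rig import robot
def grab(n,f):
    d=robot.get_image(n); cv2.imwrite('pics/'+f,d['image'][:,:,::-1]); np.savez('pics/'+n+'.npz',**{k:d[k] for k in('image','mtx','extrinsics')}); return d
def load(n): return np.load('pics/'+n+'.npz')
def ray(d,u,v,z):
    K,E=d['mtx'],d['extrinsics']; p=np.linalg.inv(K)@[u,v,1]; c=np.array([p[0],-p[1],-p[2]])
    R,t=E[:3,:3],E[:3,3]; o=-R.T@t; w=R.T@c; return o+w*(z-o[2])/w[2]
def proj(d,P):
    K,E=d['mtx'],d['extrinsics']; c=E[:3,:3]@np.array(P)+E[:3,3]; q=K@[c[0],-c[1],-c[2]]; return q[:2]/q[2]
E
python3 - <<'E'
from h import *
for n in('top','side'):
    d=grab(n,n+'0.png'); E=d['extrinsics']; print(n,-E[:3,:3].T@E[:3,3],d['mtx'].tolist(),[k for k in d])
print(robot.get_obs())
E
```

```text
top [0.39783086 0.0793856  1.18218885] [[371.3604330900206, 0.0, 321.27673564629197], [0.0, 371.3604330900206, 205.46007752300974], [0.0, 0.0, 1.0]] ['image', 'mtx', 'extrinsics']
side [ 0.45558582 -0.80804243  0.69015126] [[434.81176774237105, 0.0, 327.87013545917347], [0.0, 434.81176774237105, 201.00838853459868], [0.0, 0.0, 1.0]] ['image', 'mtx', 'extrinsics']
{'time': 0.1, 'qpos': array([ 1.13240190e+00,  3.13935527e-01,  4.51015403e-02,  1.30358910e+00,
       -1.87580310e-05,  1.43121452e+00]), 'joint_velocities': array([ 0.00031648, -0.00309693,  0.00298651, -0.00016198,  0.00018899,
        0.00011717]), 'joint_efforts': array([ 3.07965092e-03, -4.81724238e+01,  2.99245155e+01,  1.27864850e-02,
       -8.49587605e-05,  2.17086944e-05]), 'position': array([0.1690977 , 0.54913813, 0.24949585]), 'tool_rot': array([-1.33668065, -0.98524904,  0.98760971]), 'contact_force': array([ 0.53488022, -0.42551824, -0.6144371 ]), 'wrist_torque': array([0.02000058, 0.00648858, 0.0015759 ]), 'opening': 0.08538900699214509}
```

View pics/top0.png

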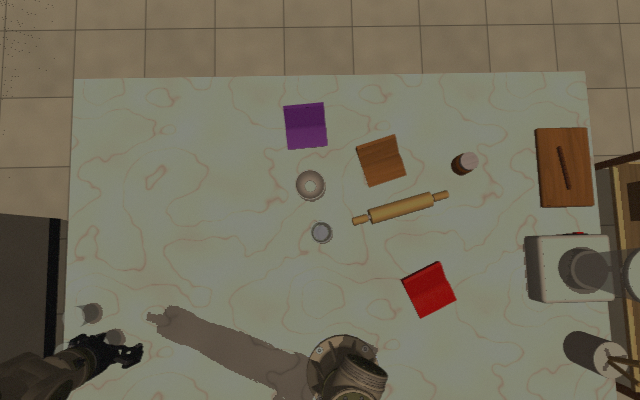

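View pics/side0.png

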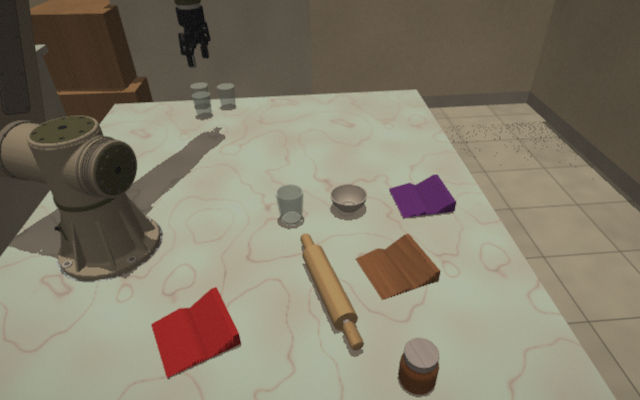

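The top view shows the following:
- **Rest candidates:** the brown wooden rest at (381,160), purple look-alike (306,126), red look-alike (429,290) and flat brown board (564,167). I choose the brown V-rest at (381,160).
- **Pin:** (401,207).
- **Obstacles:** tumbler (321,232), jar (464,163) and bowl (311,185).

Next I'll measure and check a close crop.

```bash
cat > m.py <<'E'
from h import *
d=load('top'); im=d['image']; hsv=cv2.cvtColor(im,cv2.COLOR_RGB2HSV)
for p in[(381,160),(370,150),(398,150),(400,207),(390,211),(440,197),(340,200)]: print(p,hsv[p[1],p[0]])
E
python3 m.py; python3 - <<'E'
from h import *
im=load('top')['image'][:,:,::-1]
cv2.imwrite('pics/c1.png',cv2.resize(im[120:250,290:490],None,fx=4,fy=4,interpolation=cv2.INTER_CUBIC))
E
```

```text
(381, 160) [ 14 186  89]
(370, 150) [ 14 181  96]
(398, 150) [ 17  87 109]
(400, 207) [ 22 139 130]
(390, 211) [ 22 141 130]
(440, 197) [ 17 153 128]
(340, 200) [ 32  27 132]
```

View pics/c1.png

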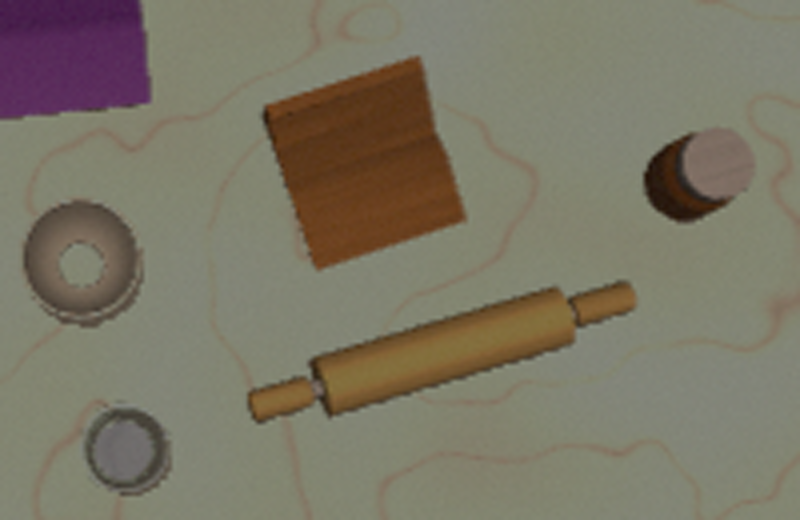

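The crop confirms it: a brown rest with a V groove, low ramp edge facing the pin (crop corners (318,269) and (465,218)), and the pin roughly parallel to it.

```bash
cat > m.py <<'E'
from h import *
d=load('top'); c=lambda x,y,z: ray(d,290+(x-1.5)/4,120+(y-1.5)/4,z)
a,b=c(318,269,0),c(465,218,0); e,f=c(265,106,.03),c(420,57,.03)
print('ramp',a,b,np.linalg.norm(a-b),'back',e,f,np.linalg.norm(e-f))
th=np.arctan2(*( (a-b)+(e-f))[[1,0]]); y=np.array([np.cos(th),np.sin(th)]); x=np.array([y[1],-y[0]])
o=((a+b)/2)[:2]+.075*x; o2=((e+f)/2)[:2]-.054*x
print('x dir',x,'y',y,'yaw',np.degrees(np.arctan2(x[1],x[0])),'origin',o,'from back',((e+f)/2)[:2]-.060*x, ((e+f)/2)[:2]-.048*x)
hsv=cv2.cvtColor(d['image'],cv2.COLOR_RGB2HSV)
m=cv2.inRange(hsv,(14,105,60),(30,255,255)); m[:188]=0;m[228:]=0;m[:,:345]=0;m[:,455:]=0
# barrel midline from mask columns
xs=np.array([[u,np.nonzero(m[:,u])[0].mean()] for u in range(374,431) if m[:,u].any()])
k=np.polyfit(xs[:,0],xs[:,1],1)
P=[ray(d,u,np.polyval(k,u),.024) for u in(290+258/4,290+322/4,290+567/4,290+628/4)]
P=np.array(P)[:,:2]; pd=(P[1]-P[2]);pd/=np.linalg.norm(pd)
pc=(P[1]+P[2])/2
print('pin',P,'len',np.linalg.norm(P[0]-P[3]),np.linalg.norm(P[1]-P[2]),'c',pc,(P[0]+P[3])/2)
print('pin in rest frame',(pc-o)@x,(pc-o)@y,'angle deg',np.degrees(np.arcsin(y[0]*pd[1]-y[1]*pd[0])))
for n,q,z in(('tum',(126,450),.06),('jar',(718,163),.075),('bowl',(80,262),.03)):
    w=c(*q,z); print(n,w,(w[:2]-o)@x,(w[:2]-o)@y)
from scipy.spatial.transform import Rotation as R
print(R.from_rotvec(robot.get_obs()['tool_rot']).as_matrix().round(3))
E
python3 m.py
```

```text
ramp [ 0.56793891 -0.10369123  0.        ] [ 0.60695472 -0.22468042  0.        ] 0.1271244085112381 back [ 0.69501232 -0.0618313   0.03      ] [ 0.73238824 -0.18707013  0.03      ] 0.13069707043581322
x dir [0.95509034 0.29631477] y [-0.29631477  0.95509034] yaw 17.23639339495167 origin [ 0.65907859 -0.14196222] from back [ 0.65639486 -0.1422296 ] [ 0.66785594 -0.13867383]
pin [[ 0.45854326 -0.05006654]
 [ 0.47203574 -0.10079921]
 [ 0.52421861 -0.29701034]
 [ 0.53734385 -0.34636217]] len 0.3065952189074168 0.20303167149461762 c [ 0.49812718 -0.19890478] [ 0.49794356 -0.19821435]
pin in rest frame -0.1705960616094974 -0.006693006533768121 angle deg -2.3431794504726113
tum [0.42487778 0.0559468  0.06      ] -0.16503957024269886 0.2584181486035048
jar [ 0.63202588 -0.40169406  0.075     ] -0.10280015910205914 -0.24005125983688816
bowl [0.57333287 0.08761072 0.03      ] -0.013869052633654245 0.24467061968871062
[[ 0.294 -0.001 -0.956]
 [ 0.956 -0.001  0.294]
 [-0.002 -1.     0.   ]]
```

```bash
python3 -m inch '[[0,0,-0.3,-0.143],[0,0,-0.3,-0.143],[0,0,-0.3,-0.143],[0,0,-0.3,-0.143],[-0.7,0,0,0],[-0.8,0,0,0],[-0.8,0,0,0],[-0.8,0,0,0],[-0.8,0,0,0],[-0.8,0,0,0]]' 1
```

```text
time: 1.1
position: [0.2743, 0.3616, 0.2436]
tool_rot: [-1.044, -1.427, 1.448]
contact_force: [0.3, -1.2, 0.0]
opening: 0.085
```

```bash
python3 -m inch '[[-0.8,0,-0.1,0],[-0.8,0,-0.1,0],[-0.8,0,0,0],[-0.8,0,0,0],[-0.8,0,0,0],[-0.8,0,0,0],[-0.8,0,0,0],[-0.8,0,0,0],[-0.8,0,0,0],[-0.8,0,0,0]]'; cat > st.py <<'E'
from h import *
from scipy.spatial.transform import Rotation as R
o=np.array([.657,-.142]); y=np.array([-.2963,.9551]); x=np.array([.9551,.2963])
s=robot.get_obs(); M=R.from_rotvec(s['tool_rot']).as_matrix(); p=s['position']
print('t',s['time'],'rest-frame xy',((p[:2]-o)@x).round(4),((p[:2]-o)@y).round(4),'z',p[2].round(4),'yaw err deg (tool x vs rest y)',np.degrees(np.arctan2(M[1,0],M[0,0])-np.arctan2(y[1],y[0])).round(2),'tilt',M[2].round(3),'q',s['qpos'].round(2),'F',s['contact_force'].round(1))
E
python3 st.py
```

```text
time: 2.1
position: [0.3808, 0.0464, 0.2437]
tool_rot: [-1.04, -1.425, 1.452]
contact_force: [0.7, -0.3, 0.9]
opening: 0.0849
t 2.1 rest-frame xy -0.2079 0.2618 z 0.2437 yaw err deg (tool x vs rest y) 0.94 tilt [-0.008 -1.     0.013] q [-0.08 -0.05 -0.39  1.24 -0.01 -0.4 ] F [ 0.7 -0.3  0.9]
```

```bash
python3 -m inch '[[-0.8,0,0,0],[-0.8,0,0,0],[-0.8,0,0,0],[-0.8,0,0.1,0],[-0.8,0,0.2,0],[-0.8,0,0.2,0],[-0.8,0,0.2,0.015],[-0.7,0,0,0],[0,0.5,0,0],[0,0.5,0,0]]'; python3 st.py
```

```text
time: 3.1
position: [0.4327, -0.2185, 0.2041]
tool_rot: [-1.056, -1.408, 1.436]
contact_force: [0.1, -0.1, -0.4]
opening: 0.0852
t 3.1 rest-frame xy -0.2369 -0.0066 z 0.2041 yaw err deg (tool x vs rest y) -0.42 tilt [-0.009 -1.     0.013] q [-0.62  0.16 -0.27  1.14 -0.02 -0.92] F [ 0.1 -0.1 -0.4]
```

```bash
python3 -m inch '[[0,0.6,0,0],[0,0.6,0,0],[0,0.6,0,0],[0,0.6,0,0],[0,0.6,0,0],[0,0.4,0,0],[0,0,0,0]]'; python3 st.py; python3 - <<'E'
from h import *
d=grab('side','s1.png'); e=grab('top','t1.png')
p=robot.get_obs()['position']
u=proj(d,p); print(u, proj(d,[p[0],p[1],0]))
a=d['image'][150:350,200:460,::-1]; b=e['image'][150:300,330:490,::-1]
A=cv2.resize(a,None,fx=2.2,fy=2.2,interpolation=cv2.INTER_CUBIC)
cv2.imwrite('pics/c2.png',A)
E
```

```text
time: 3.8
position: [0.4276, -0.2191, 0.0586]
tool_rot: [-1.048, -1.404, 1.433]
contact_force: [-0.2, 0.2, 0.2]
opening: 0.0857
t 3.8 rest-frame xy -0.2419 -0.0056 z 0.0586 yaw err deg (tool x vs rest y) -0.55 tilt [-0.003 -1.     0.018] q [-0.63  0.29 -0.49  0.8  -0.02 -0.92] F [-0.2  0.2  0.2]
[293.8158242 283.3319564] [295.66615032 304.02917037]
```

View pics/c2.png

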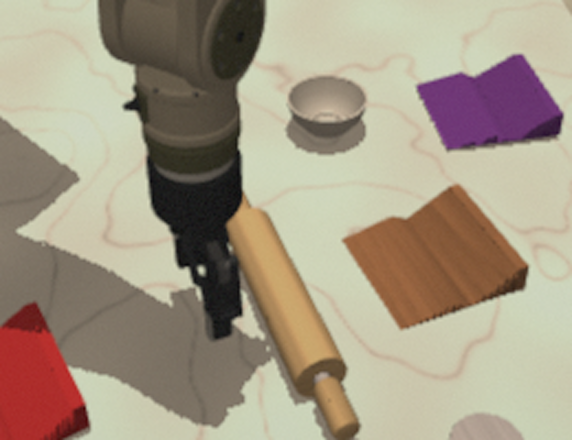

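The near fingertip is at crop (220,338), i.e. pixel (300,304). The pin hasn't moved and is parallel ahead of the fingers. Next, the tip height.

```bash
python3 - <<'E'
from h import *
d=load('side'); p=robot.get_obs()['position']; y=np.array([-.2963,.9551])
for s in(.043,.057):
  for z in (.02,.03,.04,.05): print(s,z,proj(d,[*(p[:2]-s*y),z]).round(1))
E
```

```text
0.043 0.02 [302.2 313.3]
0.043 0.03 [301.9 309.9]
0.043 0.04 [301.7 306.5]
0.043 0.05 [301.4 303. ]
0.057 0.02 [304.6 318.8]
0.057 0.03 [304.4 315.4]
0.057 0.04 [304.1 311.9]
0.057 0.05 [303.9 308.4]
```

```bash
python3 -m inch '[[0,0.3,0,0],[0,0.3,0,0],[0,0.2,0,0.01],[0,0,0,0]]'; python3 st.py
```

```text
time: 4.3
position: [0.4307, -0.2218, 0.0289]
tool_rot: [-1.064, -1.398, 1.427]
contact_force: [0.5, 0.1, -0.0]
opening: 0.0851
t 4.3 rest-frame xy -0.2398 -0.0092 z 0.0289 yaw err deg (tool x vs rest y) -1.19 tilt [-0.01  -1.     0.012] q [-0.63  0.33 -0.53  0.71 -0.02 -0.91] F [ 0.5  0.1 -0. ]
```

```bash
python3 -m inch '[[0,0.15,0,-0.02],[0.05,0,-0.1,0],[0,0,-0.1,0],[0,0,-0.1,0],[0,0,-0.1,0],[0,0,-0.1,0],[0,0,-0.1,0],[0,0,-0.1,0]]'; python3 st.py
```

```text
time: 5.1
position: [0.4598, -0.2112, 0.0229]
tool_rot: [-1.053, -1.415, 1.443]
contact_force: [0.5, 0.1, 0.2]
opening: 0.0855
t 5.1 rest-frame xy -0.2088 -0.0076 z 0.0229 yaw err deg (tool x vs rest y) 0.12 tilt [-0.011 -1.     0.011] q [-0.58  0.37 -0.48  0.72 -0.02 -0.88] F [0.5 0.1 0.2]
```

```bash
python3 -m inch '[[0,0,-0.08,0],[0,0,-0.08,0],[0,0,-0.08,0],[0,0,-0.08,0],[0,0,-0.08,0],[0,0,-0.08,0],[0,0,-0.08,0],[0,0,-0.08,0],[0,0,-0.08,0],[0,0,-0.08,0]]'; python3 st.py; cat > pin.py <<'E'
from h import *
o=np.array([.657,-.142]); y=np.array([-.2963,.9551]); x=np.array([.9551,.2963])
import sys
d=grab('top',sys.argv[1]); z=float(sys.argv[2])
cv2.imwrite('pics/c_'+sys.argv[1],cv2.resize(d['image'][110:250,310:490,::-1],None,fx=4,fy=4,interpolation=cv2.INTER_CUBIC))
hsv=cv2.cvtColor(d['image'],cv2.COLOR_RGB2HSV)
m=cv2.inRange(hsv,(19,105,60),(30,255,255)); m[:120]=0;m[235:]=0;m[:,:340]=0;m[:,470:]=0
n,l,s,c=cv2.connectedComponentsWithStats(m)
for i in np.argsort(-s[1:,4])[:4]+1:
    if s[i,4]<20: continue
    q=np.argwhere(l==i)[:,::-1]; P=np.array([ray(d,u,v,z)[:2] for u,v in q])-o
    P=np.c_[P@x,P@y]; print(s[i],'rest-frame x,y mean',P.mean(0).round(4),'y range',P[:,1].min().round(3),P[:,1].max().round(3),'x range',P[:,0].min().round(3),P[:,0].max().round(3))
E
python3 pin.py t2.png .024
```

```text
time: 6.1
position: [0.4931, -0.2008, 0.0224]
tool_rot: [-1.053, -1.415, 1.443]
contact_force: [0.1, 0.0, -0.8]
opening: 0.0854
t 6.1 rest-frame xy -0.174 -0.0076 z 0.0224 yaw err deg (tool x vs rest y) 0.11 tilt [-0.011 -1.     0.012] q [-0.53  0.41 -0.41  0.74 -0.02 -0.83] F [ 0.1  0.  -0.8]
[368 196  33  12 130] rest-frame x,y mean [-0.1337  0.0402] y range -0.015 0.092 x range -0.141 -0.126
[351 209  13   4  22] rest-frame x,y mean [-0.1331  0.1295] y range 0.109 0.148 x range -0.138 -0.13
```

View pics/c_t2.png

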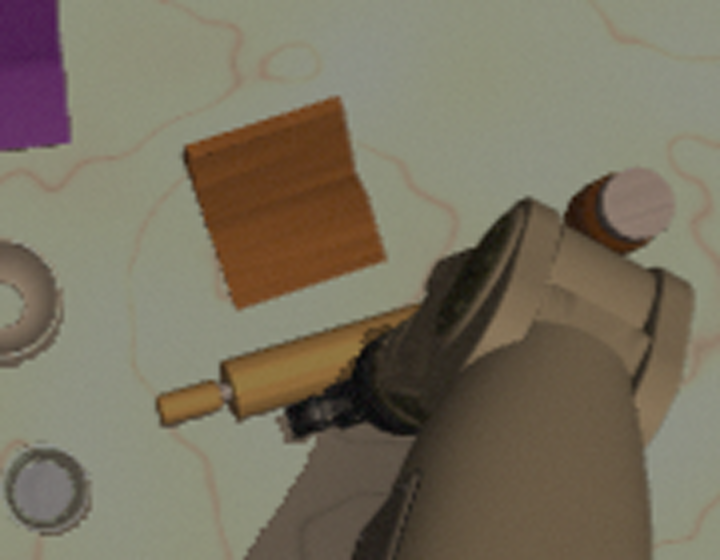

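The pin has rolled evenly with the fingers. In the crop, its left barrel end at (235,390) is parallel to the ramp edge (237,305)–(385,260). I'll keep pushing, with the tips slightly higher.

```bash
python3 -m inch '[[0,-0.06,-0.08,0],[0,0,-0.08,0],[0,0,-0.08,0],[0,0,-0.08,0],[0,0,-0.08,0],[0,0,-0.08,0],[0,0,-0.08,0],[0,0,-0.08,0],[0,0,-0.08,0],[0,0,-0.08,0]]'; python3 st.py;  python3 -m inch '[[0,0,-0.08,0],[0,0,-0.08,0],[0,0,-0.08,0],[0,0,-0.08,0],[0,0,-0.08,0],[0,0,-0.08,0],[0,0,-0.08,0],[0,0,-0.08,0],[0,0,-0.08,0],[0,0,-0.08,0]]'; python3 st.py; python3 pin.py t3.png .03
```

```text
time: 7.15
position: [0.5265, -0.1903, 0.0246]
tool_rot: [-1.053, -1.415, 1.443]
contact_force: [-0.1, -0.5, 1.0]
opening: 0.0854
t 7.15 rest-frame xy -0.1389 -0.0074 z 0.0246 yaw err deg (tool x vs rest y) 0.12 tilt [-0.011 -1.     0.011] q [-0.48  0.45 -0.34  0.78 -0.02 -0.78] F [-0.1 -0.5  1. ]
time: 8.15
position: [0.5583, -0.1802, 0.0241]
tool_rot: [-1.051, -1.412, 1.445]
contact_force: [-4.0, -1.1, 2.9]
opening: 0.0857
t 8.15 rest-frame xy -0.1056 -0.0073 z 0.0241 yaw err deg (tool x vs rest y) 0.08 tilt [-0.011 -1.     0.015] q [-0.44  0.5  -0.26  0.81 -0.02 -0.74] F [-4.  -1.1  2.9]
[362 176  30  13  97] rest-frame x,y mean [-0.0701  0.043 ] y range -0.008 0.091 x range -0.075 -0.065
```

View pics/c_t3.png

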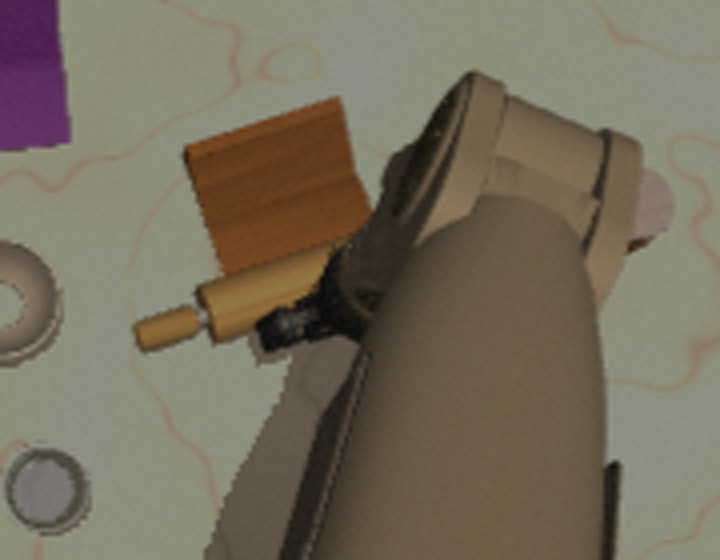

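The pin is at the foot of the ramp, still parallel, and I read about 4 N push. I'll continue up the ramp.

```bash
python3 -m inch '[[0,-0.02,-0.08,0],[0,0,-0.08,0],[0,0,-0.08,0],[0,0,-0.08,0],[0,0,-0.08,0],[0,0,-0.08,0],[0,0,-0.08,0],[0,0,-0.08,0],[0,0,-0.08,0],[0,0,-0.08,0]]'; python3 st.py
```

```text
time: 9.2
position: [0.5896, -0.1696, 0.024]
tool_rot: [-1.048, -1.41, 1.445]
contact_force: [-2.5, -1.7, 2.7]
opening: 0.0853
t 9.2 rest-frame xy -0.0726 -0.0064 z 0.024 yaw err deg (tool x vs rest y) 0.07 tilt [-0.01  -1.     0.018] q [-0.4   0.55 -0.18  0.85 -0.02 -0.7 ] F [-2.5 -1.7  2.7]
```

```bash
python3 -m inch '[[0,-0.04,-0.06,0],[0,0,-0.06,0],[0,0,-0.06,0],[0,0,-0.06,0],[0,0,-0.06,0],[0,0,-0.06,0],[0,0,-0.05,0],[0,0,-0.05,0],[0,0,-0.05,0],[0,0,-0.05,0]]'; python3 st.py; python3 pin.py t4.png .034
```

```text
time: 10.2
position: [0.6156, -0.1619, 0.0254]
tool_rot: [-1.051, -1.414, 1.443]
contact_force: [0.7, -0.2, 0.6]
opening: 0.0853
t 10.2 rest-frame xy -0.0455 -0.0067 z 0.0254 yaw err deg (tool x vs rest y) 0.11 tilt [-0.01  -1.     0.013] q [-0.38  0.58 -0.12  0.88 -0.02 -0.68] F [ 0.7 -0.2  0.6]
[355 154  30  15 150] rest-frame x,y mean [0.0003 0.0419] y range -0.01 0.091 x range -0.008 0.011
```

View pics/c_t4.png

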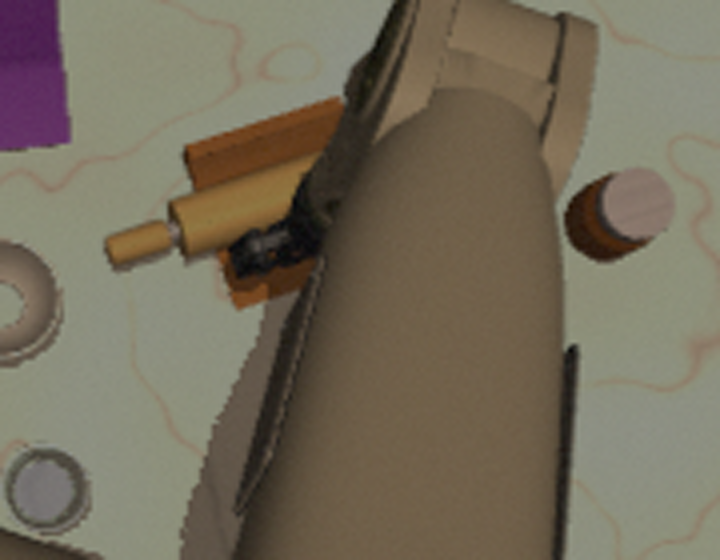

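The pin has rolled over the crest into the groove (axis x≈0, contact force gone). I'll back the fingers off, lift, and clear the view.

```bash
python3 -m inch '[[0,-0.1,0.3,0],[0,-0.2,0.3,0],[0,-0.5,0.3,0],[0,-0.8,0,0],[0,-0.8,0.2,0],[0,-0.8,0.4,0],[0,-0.8,0.8,0],[0,-0.8,0.8,0],[0,0,0.8,0],[0,0,0.8,0]]'; python3 -m inch '[[0.8,0,0,0],[0.8,0,0,0],[0.8,0,0,0],[0.8,0,0,0],[0.8,0,0,0],[0.8,0,0,0],[0.8,0,0,0],[0.8,0,0,0],[0,0,0,0],[0,0,0,0]]'; python3 st.py; python3 pin.py t5.png .0297
python3 - <<'E'
from h import *
d=grab('side','s5.png'); cv2.imwrite('pics/c_s5.png',cv2.resize(d['image'][150:400,230:500,::-1],None,fx=2.2,fy=2.2,interpolation=cv2.INTER_CUBIC))
E
```

```text
time: 11.25
position: [0.4258, -0.2174, 0.2312]
tool_rot: [-1.053, -1.415, 1.446]
contact_force: [-0.5, -1.4, 0.4]
opening: 0.0852
time: 12.25
position: [0.3337, 0.0313, 0.2314]
tool_rot: [-1.075, -1.407, 1.435]
contact_force: [0.2, 0.1, -0.2]
opening: 0.0852
t 12.25 rest-frame xy -0.2575 0.2613 z 0.2314 yaw err deg (tool x vs rest y) -0.74 tilt [-0.021 -1.     0.004] q [-0.13 -0.15 -0.51  1.2  -0.02 -0.42] F [ 0.2  0.1 -0.2]
[354 146  62  22 215] rest-frame x,y mean [ 0.0009 -0.0085] y range -0.114 0.091 x range -0.005 0.007
```

View pics/c_t5.png

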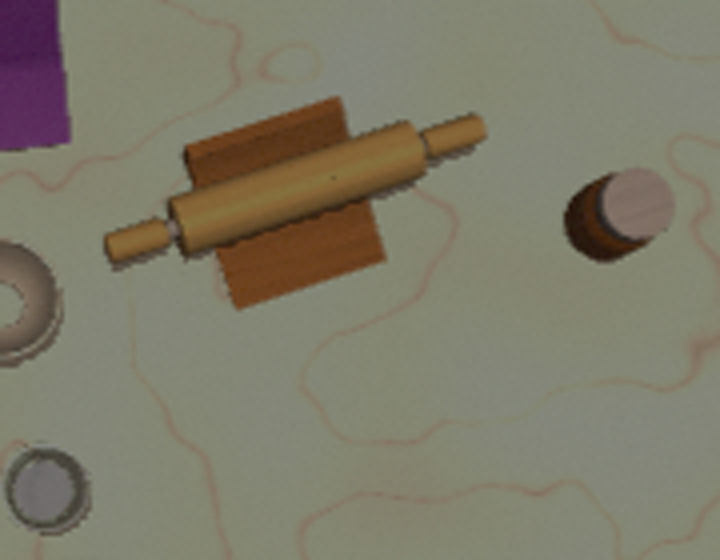

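View pics/c_s5.png

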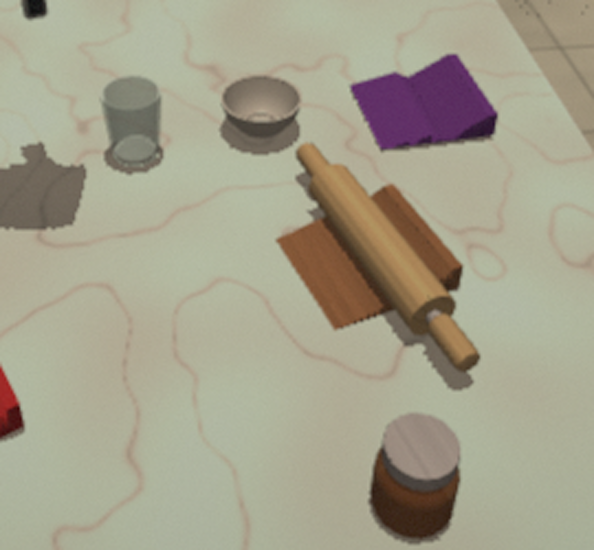

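The pin lies seated along the whole groove in both views, with its barrel overhanging both ends of the rest. The tumbler, jar and bowl are unmoved, and the arm is clear.

```bash
python3 -c "
from rig import robot; print(robot.sign_off())"
```

```text
the job is handed in; nothing more can be done
None
```

The rolling pin is seated in the V groove of the brown wooden rest, and I handed the job in at about 12.3 s of the 38 s allowed. I pushed it with the open fingers spread along the barrel. It went across the counter, up the ramp and over the crest without being gripped or lifted.

- **Seating:** in the last top view the pin's axis is about 1 mm from the groove line. The barrel is about 8 mm off-centre along the groove and overhangs both ends of the rest. The side view also shows it seated and parallel.
- **Forces:** the highest reading at the end of any push was about 5 N. Readings were only taken at the end of each move, so a brief peak in between would not show.
- **Surroundings:** by eye, the tumbler, jar and bowl are where they were in both views. The arm was clear of everything when I handed in.

No check failed or disagreed.

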